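# Start the board preheater

### The job

Get the preheater going for the board that is clamped over it: turn the temperature dial until its pointer stands on the triangular mark of the scale, and push the toggle switch fully over to on, away from the front edge and towards the board. Either may be done first; do not touch the board, and leave the tools, bottle and reel on the bench where they are.

Things in the scene. Friction and masses are not known exactly. Their poses are not given: they have to be found in the camera images.
- preheater: The preheater: a flat grey box, 360 x 300 x 62 mm, standing level, immovable; origin under its centre on the bench. Its x runs from the front edge (robot side) to the board, y to the left seen from the front, z up. The front 140 mm of its top is a bare flat control panel, 62 mm above the bench, with the dial at the left and the toggle switch at the right, 147 mm apart.
- dial_axis (a point): Point on the dial's vertical axis at panel level, fixed to the preheater, with the preheater's axes; 70 mm from the front edge, 88 mm from the left edge. The black dial: a round skirt 72 mm across, 2 to 10 mm above the panel, topped by a bar grip 64 mm long and 16 mm thick, 10 to 38 mm above the panel, centred on the axis. A white line on one half of the bar marks its pointer end.
- dial (a joint): Dial angle, rad: grows clockwise seen from above; pointer direction, from the preheater's +x towards +y, is 2.356 minus this. Stops at 0 (first tick) and 4.712; 2.827 puts the pointer on the triangle. Stays where left; takes 0.07 N m. Can be turned by pushing the bar's side, or by gripping it across its 16 mm and twisting.
- dial_pointer (a point): Point on the turning dial: centre of the bar's pointer end, 32 mm from the axis and 24 mm above the panel. Its x axis points outwards along the bar.
- dial_mark (a point): Inner tip of the triangular mark, 18 mm wide and 16 mm high, printed flat on the panel, 44 mm from the dial's axis, just outside the seventh of the scale's 11 long ticks (27 degrees apart, short ones between, 40 to 49 mm from the axis). It is the scale's only triangle. Fixed to the preheater.
- switch_foot (a point): Point on the panel at the foot of the toggle switch, fixed to the preheater, with its axes. The pivot lies 6 mm above it, along y. The steel bat handle is 52 mm long from the pivot, 9 mm thick at the foot, 15 mm near the end. A bush 17 mm wide and 9 mm high surrounds the foot. The panel in front (-x) is free for 70 mm, to the front edge.
- switch (a joint): Angle of the toggle, rad: 0 = off, leaning 24 degrees towards the front edge (-x of the preheater); 0.42 = upright; 0.84 = on, at its stop, leaning 24 degrees towards the board (+x). It stays where it is left, so it must be pushed right over; about 1 N at its end moves it.
- switch_tip (a point): End of the toggle's bat handle, about 53 mm above the panel when off or on.
- board: The green circuit board, 146 x 200 x 2 mm, fixed in a black holder on steel posts at the back of the preheater; origin at its centre, 106 mm above the bench. Components reach 11 mm above it. The holder reaches 110 mm above the bench; its front edge is 92 mm from the dial's axis and from the switch's foot, along the preheater's +x.
- cutters_mid (a point): Middle of a pair of cutters with two handles, about 140 mm long, lying flat beside the preheater, 16 mm high. To be left alone.
- tweezers: Steel tweezers, 140 mm long, lying flat beside the preheater, 9 mm high; origin at their middle on the bench. To be left alone.
- flux_mid (a point): Middle (50 mm up) of an upright amber bottle, 54 mm across, 105 mm high, beside the preheater. Its z axis points up. To be left alone.
- reel_mid (a point): Middle (22 mm up) of a solder reel standing on its flange, 62 mm across, 44 mm high, beside the preheater. To be left alone.

How it is judged:
At the end, for the whole second after the job is handed in: The dial's pointer stands still within 0.13 rad (7.5 degrees, about a quarter of the step between two long ticks) of the triangular mark (dial between 2.697 and 2.957), and the toggle leans to the board side (switch above 0.7 of its 0.84) (value of joint dial between 2.697 and 2.957 rad and value of joint switch above 0.7 rad and velocity of joint dial between -0.05 and 0.05 rad/s); the robot touches nothing.
It fails at once if the board is touched (more than 0.5 N) (contact force between board and anything else above 0.5 N).
It fails at once if cutters, tweezers, bottle or reel moved by more than 30 mm (distance of any of cutters_mid, tweezers, flux_mid, reel_mid from where it was at the start of the episode above 0.03 m).
It also fails if it takes over 54 s, if anything falls off the work surface, if the arm or the gripper's body presses on something with over 40 N, if the wrist force passes 120 N, or if a joint passes its speed limit or range.

### The arm

A 6-joint arm with a two-finger parallel gripper is mounted at the origin on the work surface. World frame = base frame: x ahead of the robot, y to its left, z up, the work surface at z = 0. Lengths are in m, angles in rad, forces in N, time in s.
With the tool pointing down it reaches from about 0.25 to 0.775 m from the base axis. Payload 4 kg.
Tool frame: the origin (TCP) lies midway between the tips of the shut fingers; the grasp point (between the pads) lies 19 mm behind it; z points along the fingers, x is the direction in which the jaws open and shut, and the axes are right-handed (so a half turn about z gives the same grasp; the last joint's range is limited). The gripper opens to 94 mm and grips with 3 to 60 N. Pads are 16 mm wide; open, the fingers measure 119 mm over their backs; the gripper's body (75 mm by 177 mm) begins 78 mm behind the grasp point.
Start: joints at [-1.234, 0.087, 1.371, -0, 1.684, -0.103], TCP at [0.234, -0.498, 0.206] pointing down, gripper open.
Joint ranges: [-3.1, 3.1], [-0.76, 2.03], [0.27, 2.55], [-1.08, 4.22], [0.17, 2.65], [-2.57, 2.57]. Speed limits (rad/s): [2.79, 2.79, 3.14, 3.14, 3.14, 3.14].

### API

Orientations are given as [roll, pitch, yaw] about the fixed x, y, z axes, in that order (R = Rz(yaw) Ry(pitch) Rx(roll)).
In Python, from bench import robot, eyes, close_job gives the robot as it stands.
- The arm moves only by the shell command python3 -m jog 'ROWS'. ROWS is JSON, a list of rows, each a list of 3 entries, a list of its own where there are three numbers: the turn, a rotation vector about the tool's x, y, z in degrees, then the shift along the tool's x, y, z in mm, then the closure, from -1 (fully open) to 1 (shut). In form: [[[wx, wy, wz], [x, y, z], claw], ...]. A call has 1 to 5 rows; each row is the pose to reach, as a shift and turn from the pose commanded when the call began, along the tool's axes at that moment; what a row does not reach only later rows make up. A row lasts 1/10 s, in which the tool goes at most 50 mm and 8.59 degrees, less where a joint would pass 70% of its speed; a pose out of reach is approached as far as the arm can. A call with a gripper value outside its range is refused whole. The fingers move at their own pace and stop on an object; the grip force is fixed at half the most. Time passes only in rows, so rows that repeat a pose let the fingers close. It gives the time, the measured TCP pose, the force and the opening at its end, in the units of the state.
- robot.get_obs(): the state, without advancing time (a new reading comes with each control period).
- eyes.snapshot(name): name is "scene" or "side" or "wrist"; returns (picture, depth): 400x640x3 uint8, red, green, blue; 400x640 float32, m along the optical axis (not along the pixel's ray), 0 where there is no reading.
- eyes.camera_params(name): a dict with "mtx" (3x3 intrinsics, pixels), "k1" (the pictures are not rectified: a ray, as slopes to the right and down, at radius r is drawn at 1 + k1 r^2 times it, then the intrinsics apply), "world_to_cam" (4x4, takes a point from world to camera coordinates). Camera axes: x right, y up, looking along -z (the intrinsics and any distortion apply to the point x, -y, -z); pixel columns grow to the right and rows downward; lengths in m; the calibration is good to about 2 mm. A picture is of the moment at which its call begins: read the wrist's pose just before it. camera_params takes no time and is no camera call; for the wrist camera it gives the pose at the moment of the call.
- close_job(): hands the job in, once; it reports no verdict.
The state is a dict: "time": time; "joint_positions": joint angles; "qvel": joint speeds; "joint_torque": joint torques, N m; "tool_pos": TCP position; "ee_rot": TCP orientation; "wrist_force": force on the tool from outside, world axes, zero at the start; "wrist_torque": the same for the moment, N m; "width": finger opening in m.
Only numpy, scipy, OpenCV 4.12 (cv2) and the standard library are available. Lean on these libraries where they do the work, as an engineer would, in place of code of your own. Each camera call takes 0.05 s, during which the arm holds its last target. There are 200 camera calls.

## Working session

There is one attempt and no reset: what is moved stays moved. The work goes in short steps, Python scripts to look and compute and a shell command to move; the robot and the scene stay as the last step left them, time stands still between calls to the robot, and variables do not carry over. Pictures are saved under pics/ and viewed, about 8 in all and at most 12, crops included, and the job is handed in when it is done.

```bash
mkdir -p pics; ls
cat > h.py <<'E'
import numpy as np, cv2
from bench import robot, eyes
def snap(n,f=None):
    P=eyes.camera_params(n); im,d=eyes.snapshot(n)
    np.savez(f'pics/{f or n}.npz',im=im,d=d,K=P['mtx'],k1=P['k1'],W=P['world_to_cam'])
    cv2.imwrite(f'pics/{f or n}.png',im[:,:,::-1]); return im,d,P
def load(f):
    z=np.load(f'pics/{f}.npz'); return z['im'],z['d'],dict(mtx=z['K'],k1=float(z['k1']),world_to_cam=z['W'])
def rays(P,uv):
    uv=np.asarray(uv,float).reshape(-1,1,2)
    s=cv2.undistortPoints(uv,np.array(P['mtx']),np.array([P['k1'],0,0,0.])).reshape(-1,2)
    W=np.array(P['world_to_cam']); dc=np.c_[s[:,0],-s[:,1],-np.ones(len(s))]
    return -W[:3,:3].T@W[:3,3], dc@W[:3,:3]
def onplane(P,uv,z):
    o,d=rays(P,uv); return o+d*((z-o[2])/d[:,2])[:,None]
def proj(P,X):
    W=np.array(P['world_to_cam']); c=np.atleast_2d(X)@W[:3,:3].T+W[:3,3]
    c=c*[1,-1,-1]
    return cv2.projectPoints(c,np.zeros(3),np.zeros(3),np.array(P['mtx']),np.array([P['k1'],0,0,0.]))[0].reshape(-1,2)
E
python3 - <<'E'
from h import *
print(robot.get_obs())
for n in('scene','side'): 
    im,d,P=snap(n); W=np.array(P['world_to_cam']); print(n,-W[:3,:3].T@W[:3,3],P['k1'],P['mtx'])
E
```

```text
pics
{'time': 0.0, 'joint_positions': array([-1.23409229e+00,  8.79398186e-02,  1.37222036e+00, -1.22279742e-05,
        1.68361807e+00, -1.03105804e-01]), 'qvel': array([-0.0020846 ,  0.00011637, -0.00087575, -0.00027337, -0.00051386,
        0.00020985]), 'joint_torque': array([ 8.80465341e-04, -3.40177274e+01, -3.02424359e+01,  7.18888873e-02,
        3.29391507e-02, -1.60658506e-04]), 'tool_pos': array([ 0.23397942, -0.49714398,  0.20432969]), 'ee_rot': array([-3.14137979e+00,  2.17523934e-03, -1.13098762e+00]), 'wrist_force': array([-0.31164247, -0.14614423,  0.89641201]), 'wrist_torque': array([-0.00366873,  0.01984665, -0.02029421]), 'width': 0.09364291891134847}
scene [ 0.93768952 -0.41318317  0.95995475] 0.01905505326574779 [[475.10477239   0.         317.65014683]
 [  0.         475.10477239 199.57184377]
 [  0.           0.           1.        ]]
side [ 0.37629285 -0.57169986  0.51937743] -0.09055503378360014 [[374.90145514   0.         323.06847146]
 [  0.         374.90145514 199.6773733 ]
 [  0.           0.           1.        ]]
```

View pics/scene.png

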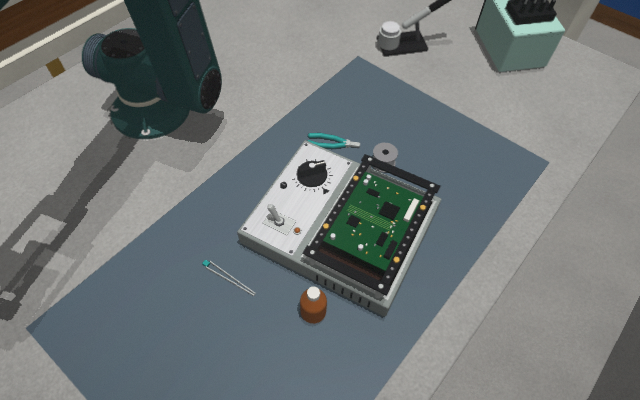

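View pics/side.png

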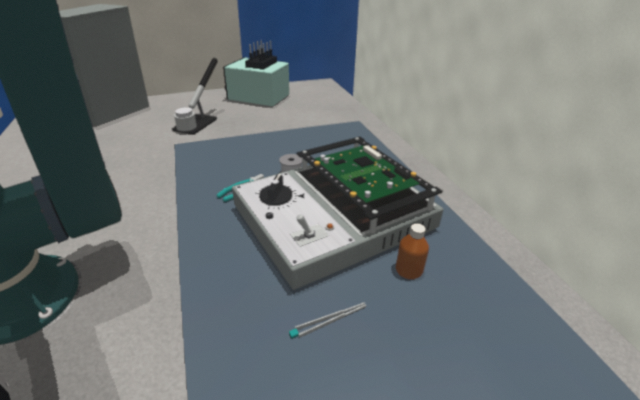

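The scene view shows the panel with the dial at (312,173), the triangle near (325,190) and the toggle foot near (278,226). The side view shows the dial at (277,193) and the toggle at (302,228). Next I'll measure the panel.

Run:
```python
from h import *
im,d,P=load('scene')
hsv=cv2.cvtColor(im,cv2.COLOR_RGB2HSV)
roi=np.zeros(im.shape[:2],np.uint8); cv2.fillPoly(roi,[np.array([[305,136],[362,158],[300,262],[232,236]])],1)
m=((hsv[...,2]>175)&(hsv[...,1]<30)&(roi>0)).astype(np.uint8)
m=cv2.morphologyEx(m,cv2.MORPH_OPEN,np.ones((3,3)))
n,l,s,c=cv2.connectedComponentsWithStats(m); k=1+np.argmax(s[1:,4]); v,u=np.where(l==k)
X=onplane(P,np.c_[u,v],0.062)
r=cv2.minAreaRect((X[:,:2]*1000).astype(np.float32)); print(r, cv2.boxPoints(r))
# depth-based height check
o,dd=rays(P,np.c_[u,v]); Z=o[2]+dd[:,2]*d[v,u]; print('panel z median',np.median(Z))
# rectified top views at panel height and bar top, world axes 1px=0.5mm
cen=onplane(P,[[295,195]],.062)[0]; print(cen)
out=[]
for z in(.062,):
    g=np.mgrid[0:560,0:760]; Xw=np.stack([cen[0]+(280-g[0])*.0004,cen[1]+(380-g[1])*.0004,np.full(g[0].shape,z)],-1).reshape(-1,3)
    uv=proj(P,Xw).astype(np.float32).reshape(560,760,2); cv2.imwrite('pics/top.png',cv2.remap(im,uv[...,0],uv[...,1],cv2.INTER_CUBIC)[:,:,::-1])
```

```text
((519.0265502929688, 27.252288818359375), (131.26141357421875, 283.3077087402344), 11.823161125183105) [[ 425.76453  152.45372]
 [ 483.8119  -124.84352]
 [ 612.2886   -97.94914]
 [ 554.2412   179.3481 ]]
panel z median 0.06281431645647517
[0.51458267 0.01921525 0.062     ]
```

View pics/top.png

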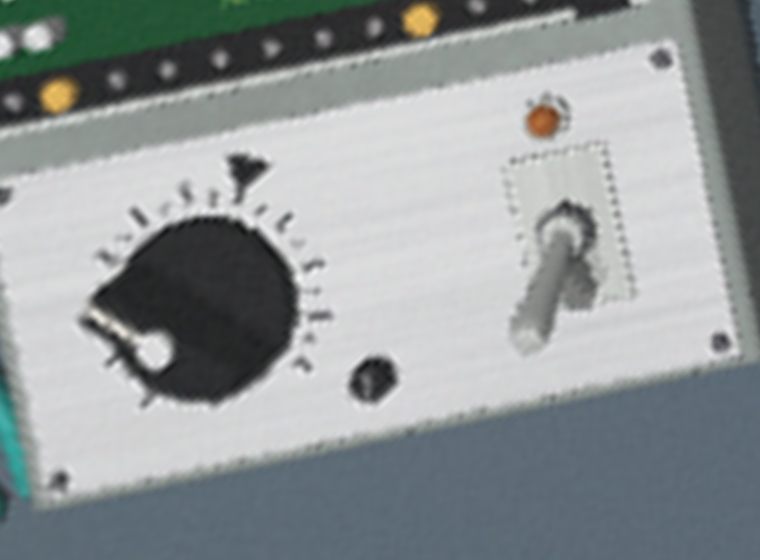

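The top view, rectified at 0.4 mm/px, shows the pointer at the left, its cap at (155,352) and bar end at about (90,310). The triangle tip is near (242,200) and the toggle bush at (568,228). Preheater yaw comes out at 11.8°. The estimates are dial axis ≈(0.506,0.088), dial ≈1.57 rad and switch foot ≈(0.536,−0.056). I'll move to a point in front of the toggle, with the gripper shut, and refine there with the wrist camera.

```bash
python3 -m jog '[[[0,0,0],[-35,-50,0],1],[[0,0,0],[-70,-100,0],1],[[0,0,4],[-100,-145,0],1],[[0,0,9],[-130,-190,0],1],[[0,0,13.4],[-150,-215,0],1]]'; python3 -c "
from h import *
o=robot.get_obs();p=o['tool_pos'];y=o['ee_rot'][2];d=np.array([.478,-.068])-p[:2]
print(p,o['ee_rot'],d@[np.cos(y),np.sin(y)],d@[np.sin(y),-np.cos(y)])"
```

```text
time: 0.6
tool_pos: [0.3595, -0.2792, 0.205]
ee_rot: [3.141, 0.0, -1.369]
wrist_force: [1.3, 0.1, -0.4]
width: 0.0573
[ 0.3594906  -0.27923873  0.20496475] [ 3.14144811e+00  4.71971831e-04 -1.36885047e+00] -0.18317582147535877 -0.15847049356826606
```

```bash
python3 -m jog '[[[0,0,0],[-35,-32,0],1],[[0,0,0],[-70,-62,0],1],[[0,0,0],[-105,-94,0],1],[[0,0,0],[-140,-125,0],1],[[0,0,0],[-175,-152,0],1]]'
python3 - <<'E'
from h import *
o=robot.get_obs();print(o['tool_pos'],o['ee_rot'])
im,d,P=snap('wrist','w1')
cen=np.array([.52,.02]);
E
```

```text
time: 1.1
tool_pos: [0.4725, -0.0767, 0.205]
ee_rot: [3.141, 0.0, -1.364]
wrist_force: [1.3, -0.1, -0.1]
width: 0.0172
[ 0.47252331 -0.07671086  0.20497848] [ 3.14112594e+00  1.44638812e-04 -1.36446253e+00]
```

View pics/w1.png

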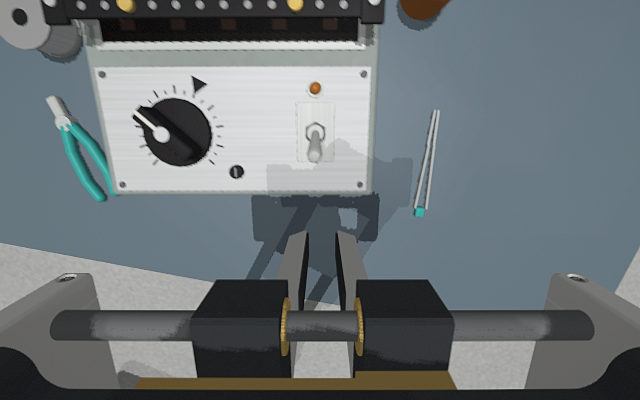

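The wrist view shows the dial at (177,132), cap (161,134), line end (136,110), triangle (199,84), toggle bush (315,131) and toggle tip (314,156).

```bash
python3 - <<'E'
from h import *
print(robot.get_obs()['qvel'].round(4), robot.get_obs()['tool_pos'])
im,d,P=snap('wrist','w2')
g=cv2.cvtColor(im,cv2.COLOR_RGB2GRAY)
def comps(mask,box):
    x0,y0,x1,y1=box; n,l,s,c=cv2.connectedComponentsWithStats(mask[y0:y1,x0:x1].astype(np.uint8))
    for i in range(1,n):
        if s[i,4]>15: print('  ',s[i],(c[i]+[x0,y0]).round(1))
    return n,l
print('bright on dial');comps(g>150,(125,95,192,160))
print('dark');dk=g<80;comps(dk,(125,70,225,170))
# skirt: right-hand arc edges, fit circle on plane z=.072 with r known
n,l,s,c=cv2.connectedComponentsWithStats(dk.astype(np.uint8)); k=l[132,190]
cn=cv2.findContours((l==k).astype(np.uint8),cv2.RETR_EXTERNAL,cv2.CHAIN_APPROX_NONE)[0][0][:,0]
X=onplane(P,cn,.072)[:,:2]*1000
from scipy.optimize import least_squares
f=least_squares(lambda p:np.hypot(*(X-p[:2]).T)-p[2],[505,88,36],loss='soft_l1',f_scale=.5);print('skirt',f.x)
t=(l==l[84,199]).astype(np.uint8); ct=cv2.findContours(t,cv2.RETR_EXTERNAL,cv2.CHAIN_APPROX_NONE)[0][0]
a,T=cv2.minEnclosingTriangle(ct); T=onplane(P,T[:,0],.062)*1000; print('tri',T.round(1))
tip=T[np.argmin(np.hypot(*(T[:,:2]-f.x[:2]).T))][:2]; v=tip-f.x[:2]; print('tip r',np.hypot(*v),'ang',np.degrees(np.arctan2(v[1],v[0])))
cap=onplane(P,[[161,134]],.100)[0]*1000; le=onplane(P,[[136,110]],.100)[0]*1000
print('cap',cap,'end',le,np.degrees(np.arctan2(*(le-cap)[1::-1])))
S=onplane(P,[[102,73],[363,73],[123,184],[361,181]],.062)*1000; print('screws',S.round(1))
print('bush',onplane(P,[[315,131]],.071)*1000,'tiptoggle',onplane(P,[[314,156]],.115)*1000)
E
python3 -c "
import cv2;a=cv2.imread('pics/w2.png')[60:200,90:390];cv2.imwrite('pics/w2c.png',cv2.resize(a,None,fx=2.6,fy=2.6,interpolation=cv2.INTER_CUBIC))"
```

```text
[-0.091  -0.0238  0.0308 -0.0696  0.0294 -0.1691] [ 0.47451888 -0.07069689  0.20481037]
bright on dial
   [   0    0   67   65 2308] [145.8 124.9]
dark
   [ 75  10  15  17 117] [205.8  87.9]
   [  16   32   79   68 3461] [185.2 134.5]
skirt [506.33536778  84.8035175   34.79921933]
tri [[573.1 195.5  62. ]
 [572.1 195.5  62. ]
 [573.1 195.5  62. ]]
tip r 128.76192886422479 ang 59.26526718121638
cap [507.20479475  95.29256433 100.        ] end [524.35743211 119.96231115 100.        ] 55.18948279653581
screws [[ 550.5  179.9   62. ]
 [ 606.9  -83.6   62. ]
 [ 436.3  154.4   62. ]
 [ 497.4 -109.4   62. ]]
bush [[540.23206653 -47.6596433   71.        ]] tiptoggle [[519.56771926 -52.34294038 115.        ]]
```

View pics/w2c.png

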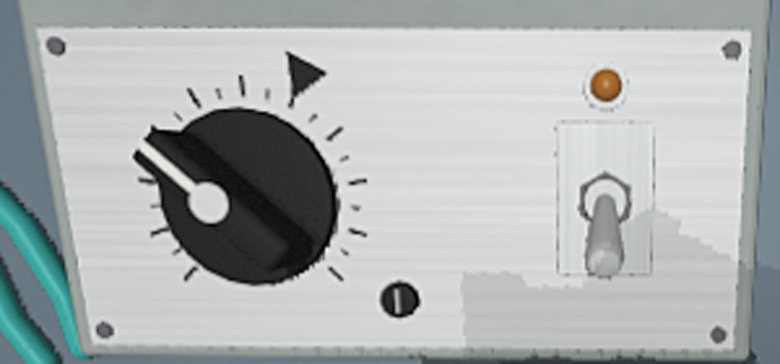

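The crop shows the pointer end at (143,147), cap (208,203), triangle tip about (292,95), nut (605,197) and toggle end (603,263). I'll convert these.

Run:
```python
from h import *
im,d,P=load('w2')
c=lambda *p:np.array(p,float)/2.6+[90,60]-.3
w=lambda z,*p:onplane(P,c(*p),z)[:,:2]*1000
S=w(.062,(56,46),(732,48),(105,330),(718,335)); print('screws',S.round(1)); 
cen=S.mean(0); ex=(S[0]+S[1]-S[2]-S[3]);ey=S[0]+S[2]-S[1]-S[3]
print('cen',cen,'yaw',np.degrees(np.arctan2(ex[1],ex[0])),np.degrees(np.arctan2(-ey[0],ey[1])),np.hypot(*ex)/2,np.hypot(*ey)/2)
cap=w(.100,(208,203))[0];le=w(.100,(143,147))[0];tri=w(.062,(292,95))[0];tk=w(.062,(190,275),(336,275))
nut=w(.068,(605,197))[0];tt=w(.115,(603,263))[0]
a=lambda v:(np.hypot(*v).round(1),np.degrees(np.arctan2(v[1],v[0])).round(1))
yaw=np.arctan2(-ey[0],ey[1]);R=np.array([[np.cos(yaw),np.sin(yaw)],[-np.sin(yaw),np.cos(yaw)]])
print('cap',cap,'ptr',a(R@(le-cap)),'tri',a(R@(tri-cap)),'ticks',[a(R@(t-cap)) for t in tk])
print('nut',nut,'tt',tt,'nut-cap',R@(nut-cap),'tt-nut',R@(tt-nut))
snap('wrist','w3');o=robot.get_obs();print(o['tool_pos'],o['ee_rot'],o['qvel'].round(3))
```

```text
screws [[ 548.2  170.4]
 [ 604.   -93.1]
 [ 434.9  146.3]
 [ 490.2 -116.9]]
cen [519.31856643  26.64684295] yaw 11.932791993578546 11.910176083977714 116.03536672196412 269.1110643164159
cap [505.41651709  86.81468282] ptr (np.float64(29.0), np.float64(46.9)) tri (np.float64(45.5), np.float64(-26.0)) ticks [(np.float64(45.2), np.float64(135.6)), (np.float64(44.7), np.float64(-135.4))]
nut [537.29667747 -56.21421011] tt [516.71051336 -60.14008176] nut-cap [   1.67584256 -146.52917932] tt-nut [-20.95320573   0.40717394]
[ 0.47230868 -0.07652568  0.20478403] [ 3.14026457e+00  5.43545813e-04 -1.35972654e+00] [-0.066 -0.012  0.008 -0.024  0.003 -0.012]
```

All the geometry checks agree: nut to axis 146.5 mm, triangle at 45.5 mm and −26°, end ticks at ±135.5°, toggle lean 21 mm. The dial reads ≈1.54 rad, so it needs about 74° clockwise. I'll do the toggle first.

```bash
python3 -m jog '[[[0,0,0],[-4,-6,35],1],[[0,0,0],[-7,-12,70],1],[[0,0,0],[-7,-12,100],1],[[0,0,0],[-7,-12,113],1],[[0,0,0],[-7,-12,113],1]]'; python3 -m jog '[[[0,0,0],[0,0,0],1],[[0,0,0],[0,0,0],1]]'
```

```text
time: 1.75
tool_pos: [0.4803, -0.0701, 0.0902]
ee_rot: [3.137, 0.002, -1.367]
wrist_force: [-0.1, -0.5, 0.6]
width: 0.0002
time: 1.95
tool_pos: [0.4837, -0.0703, 0.0947]
ee_rot: [-3.138, -0.002, -1.366]
wrist_force: [-0.4, 0.3, -0.1]
width: 0.0005
```

```bash
python3 -m jog '[[[0,0,0],[0,-12,0],1],[[0,0,0],[0,-24,0],1],[[0,0,0],[0,-34,0],1],[[0,0,0],[0,-42,0],1],[[0,0,0],[0,-48,0],1]]'; python3 -m jog '[[[0,0,0],[0,-3,0],1],[[0,0,0],[0,-6,0],1],[[0,0,0],[0,-6,0],1]]'; python3 -m jog '[[[0,0,0],[0,-3,0],1],[[0,0,0],[0,-3,0],1],[[0,0,0],[0,-3,0],1]]'
```

```text
time: 2.45
tool_pos: [0.53, -0.0593, 0.0925]
ee_rot: [3.141, 0.0, -1.364]
wrist_force: [-2.7, -0.8, 1.4]
width: 0.0005
time: 2.75
tool_pos: [0.5332, -0.0587, 0.092]
ee_rot: [3.136, 0.0, -1.365]
wrist_force: [-6.3, -1.1, 4.5]
width: 0.0008
time: 3.05
tool_pos: [0.5336, -0.0586, 0.0919]
ee_rot: [3.131, 0.001, -1.365]
wrist_force: [-12.2, -2.1, 6.8]
width: 0.0006
```

The force rises with no further motion, so the toggle is at its stop. I'll back off, rise and go over the dial.

```bash
python3 -m jog '[[[0,0,0],[0,25,0],1],[[0,0,0],[0,57,0],1],[[0,0,0],[0,57,-40],1],[[0,0,-5],[-15,50,-80],1],[[0,0,-12],[-50,35,-85],0]]'; python3 -m jog '[[[0,0,-8],[-30,-15,0],-0.3],[[0,0,-16],[-55,-25,0],-0.3],[[0,0,-24],[-65,-30,0],-0.3],[[0,0,-32],[-70,-30,0],-0.3],[[0,0,-34],[-70,-30,0],-0.3]]';python3 -m jog '[[[0,0,0],[0,0,0],-0.3],[[0,0,0],[0,0,0],-0.3],[[0,0,0],[0,0,0],-0.3],[[0,0,0],[0,0,0],-0.3]]';  python3 - <<'E'
from h import *
im,d,P=snap('wrist','w4'); p=[]
for i in range(6):
    o=robot.get_obs();p.append(np.r_[o['tool_pos'],o['ee_rot'][2]]); eyes.snapshot('side') 
p=np.array(p);print(p.std(0));m=p.mean(0);print(m,np.degrees(m[3]))
y=m[3];dd=np.array([.5055,.087])-m[:2];print(dd@[np.cos(y),np.sin(y)],dd@[np.sin(y),-np.cos(y)])
E
```

```text
time: 3.55
tool_pos: [0.4966, -0.0177, 0.183]
ee_rot: [-3.132, -0.007, -1.156]
wrist_force: [1.6, 0.9, 0.2]
width: 0.0055
time: 4.05
tool_pos: [0.4932, 0.0613, 0.1774]
ee_rot: [-3.14, -0.001, -0.557]
wrist_force: [-0.7, 0.6, 0.0]
width: 0.0448
time: 4.45
tool_pos: [0.493, 0.06, 0.1774]
ee_rot: [-3.141, -0.0, -0.563]
wrist_force: [-0.5, -0.3, -0.5]
width: 0.0611
[3.68478465e-05 4.20280018e-05 1.12640532e-05 1.73509633e-04]
[ 0.49292957  0.06002754  0.17745841 -0.56245559] -32.22633125652828
-0.0037495396460997523 -0.029520676085719136
```

View pics/w4.png

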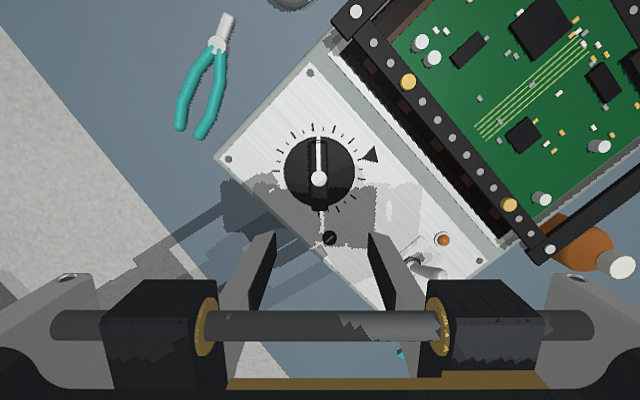

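The bar is now vertical in the wrist view (cap (319,179), line end (319,138)), so the jaws are square to it. The toggle leans towards the board. I'll check the cap position again, then descend and grip.

Run:
```python
from h import *
im,d,P=load('w4')
a=onplane(P,[[319,179],[319,138]],.100);v=a[1]-a[0];print(a,np.degrees(np.arctan2(v[1],v[0])))
y=np.radians(-32.2);dd=a[0,:2]-[.49293,.06003];print(dd@[np.cos(y),np.sin(y)],dd@[np.sin(y),-np.cos(y)])
```

```text
[[0.50584132 0.08677375 0.1       ]
 [0.52503734 0.11710576 0.1       ]] 57.671770637379026
-0.0033256380177195516 -0.02951052100554429
```

```bash
python3 -m jog '[[[0,0,0],[-3.5,-20,0],-0.3],[[0,0,0],[-3.5,-29.5,20],-0.3],[[0,0,0],[-3.5,-29.5,55],-0.3],[[0,0,0],[-3.5,-29.5,85],-0.3],[[0,0,0],[-3.5,-29.5,99],-0.3]]'; python3 -m jog '[[[0,0,0],[0,0,0],-0.3],[[0,0,0],[0,0,0],-0.3],[[0,0,0],[0,0,0],0.3],[[0,0,0],[0,0,0],0.6],[[0,0,0],[0,0,0],0.8]]'; python3 -m jog '[[[0,0,0],[0,0,0],0.8],[[0,0,0],[0,0,0],0.8],[[0,0,0],[0,0,0],0.8],[[0,0,0],[0,0,0],0.8]]'
```

```text
time: 5.3
tool_pos: [0.5036, 0.0869, 0.0752]
ee_rot: [3.138, 0.004, -0.562]
wrist_force: [-0.4, -0.2, -0.9]
width: 0.0614
time: 5.8
tool_pos: [0.5064, 0.087, 0.0798]
ee_rot: [-3.14, -0.002, -0.562]
wrist_force: [0.3, -0.0, 0.4]
width: 0.0401
time: 6.2
tool_pos: [0.5064, 0.0865, 0.0786]
ee_rot: [-3.141, -0.002, -0.562]
wrist_force: [2.5, -1.3, -1.5]
width: 0.0161
```

```bash
python3 -m jog '[[[0,0,7],[0,0,0],0.8],[[0,0,15],[0,0,0],0.8],[[0,0,23],[0,0,0],0.8],[[0,0,30],[0,0,0],0.8],[[0,0,37],[0,0,0],0.8]]'; python3 -m jog '[[[0,0,8],[0,0,0],0.8],[[0,0,16],[0,0,0],0.8],[[0,0,24],[0,0,0],0.8],[[0,0,31],[0,0,0],0.8],[[0,0,36],[0,0,0],0.8]]'; python3 -m jog '[[[0,0,0],[0,0,0],0.8],[[0,0,0],[0,0,0],0.8],[[0,0,0],[0,0,0],0.8]]'
```

```text
time: 6.7
tool_pos: [0.5063, 0.0867, 0.0786]
ee_rot: [-3.141, -0.001, -1.213]
wrist_force: [2.3, -1.3, -1.2]
width: 0.0154
time: 7.2
tool_pos: [0.5062, 0.0869, 0.0786]
ee_rot: [-3.14, 0.0, -1.84]
wrist_force: [2.5, -1.5, -0.9]
width: 0.0155
time: 7.5
tool_pos: [0.5062, 0.0869, 0.0786]
ee_rot: [-3.14, 0.0, -1.835]
wrist_force: [3.3, -0.3, -1.5]
width: 0.0159
```

Tool yaw is −105.1°, so the bar is at −27.0° in the preheater frame, which is the mark. I'll release, rise and check.

```bash
python3 -m jog '[[[0,0,0],[0,0,0],0.2],[[0,0,0],[0,0,0],-0.3],[[0,0,0],[0,0,0],-0.3],[[0,0,0],[0,0,0],-0.3],[[0,0,0],[0,0,0],-0.3]]'; python3 -m jog '[[[0,0,0],[0,0,-20],-0.3],[[0,0,0],[0,0,-60],-0.3],[[0,0,0],[0,0,-100],-0.3],[[0,0,0],[0,25,-120],-0.3],[[0,0,0],[0,50,-130],-0.3]]'; python3 -m jog '[[[0,0,0],[0,0,0],-0.3],[[0,0,0],[0,0,0],-0.3],[[0,0,0],[0,0,0],-0.3],[[0,0,0],[0,0,0],-0.3]]'; python3 -c "
from h import *
im,d,P=snap('wrist','w5'); snap('scene','s2')
print(robot.get_obs()['qvel'].round(3))"
```

```text
time: 8.0
tool_pos: [0.5054, 0.0871, 0.0784]
ee_rot: [3.141, -0.0, -1.836]
wrist_force: [-0.3, -0.3, 0.6]
width: 0.0523
time: 8.5
tool_pos: [0.4582, 0.1002, 0.2115]
ee_rot: [-3.137, 0.002, -1.837]
wrist_force: [-0.4, 0.8, -0.1]
width: 0.0611
time: 8.9
tool_pos: [0.4575, 0.0998, 0.2071]
ee_rot: [3.139, -0.001, -1.837]
wrist_force: [-0.3, -1.1, -0.6]
width: 0.0611
[ 0.001 -0.005 -0.003 -0.     0.002 -0.003]
```

View pics/w5.png

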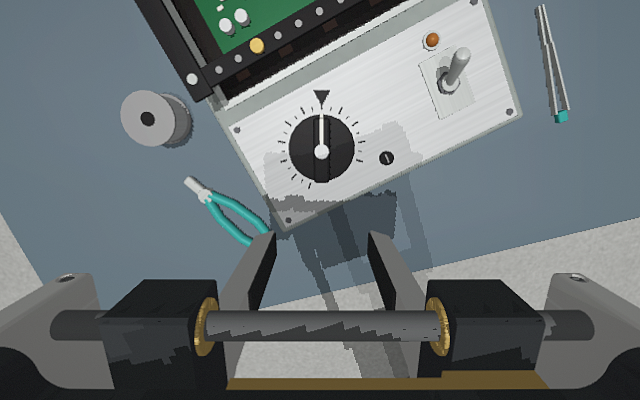

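The pointer (cap (322,152), end (322,115)) lies straight on the triangle (322,97). The toggle end (460,55) is on the board side of its nut (446,86). One numeric check follows, and then I'll hand in.

Run:
```python
from h import *
im,d,P=load('w5'); yaw=np.radians(11.9);R=np.array([[np.cos(yaw),np.sin(yaw)],[-np.sin(yaw),np.cos(yaw)]])
f=lambda u,v,z:onplane(P,[[u,v]],z)[0,:2]*1000
cap=f(321.5,152,.1);e=f(322,115,.1);t=f(322,104,.062)
an=lambda v:np.arctan2(v[1],v[0])
print('cap',cap,'dial by line',2.356-an(R@(e-cap)),'tri ang',2.356-an(R@(t-cap)))
n=f(446,86,.068);tt=f(460,55,.115);print('toggle tip-nut',R@(tt-n))
from bench import close_job
if abs(an(e-cap)-an(t-cap))<.1 and (R@(tt-n))[0]>15: print(close_job())
```

```text
cap [504.95820797  87.38563918] dial by line 2.8422615715132102 tri ang 2.8401466727862212
toggle tip-nut [21.80186957 -0.13373357]
the job is handed in; nothing more can be done
None
```

The toggle is fully over to on and the dial pointer stands on the triangle. The job was handed in at about 9 s of the 54 s; `close_job` reports no verdict.

- **Toggle:** I pushed it from the front with the closed fingers until it hit its stop (about 12 N, no further motion). The last wrist picture put its tip 21.8 mm to the board side of the foot; 24° of lean should give about 21 mm.
- **Dial:** I gripped the bar across its 16 mm and turned it 73° clockwise. The last picture read it at 2.842 rad. The triangle, measured the same way, was at 2.840, against the stated 2.827; the allowed band is 2.697 to 2.957.
- **Clear of everything:** The gripper was open and well above the bench at the end, with no contact force. The arm only worked around the panel, so the board, tools, bottle and reel were not approached. I did not re-measure their positions.

No check failed. The only disagreement was in the dial's starting angle, which two wrist pictures read as 1.54 and 1.56 rad and the scene picture as 1.57.

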